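# Lock the knife handle in its holder and draw the plug gauge to its groove

### The job

A knife handle stands upright in the holder with a plug gauge in its bore. First lock the holder: push or pull the post on the end of the collar's arm counter-clockwise (seen from above) until the arm lies right over the fixed pointer. Then take the plug gauge by its thick grip and draw it straight up, without forcing it against the bore, until the black groove on its rod stands about half a centimetre above the bore's mouth with the rest of the rod still in the bore, and finish while holding it still there; do not disturb the other things on the bench.

Things in the scene. Friction and masses are not known exactly. Their poses are not given: they have to be found in the camera images.
- collar (a joint): angle of the holder's steel lock collar about the vertical bore axis, rad; grows counter-clockwise seen from above; starts unlocked at 0 to 0.4; 1.2 is locked (arm right over the pointer), the stop is at 1.25. It stays where it is left; turning it takes about 1.5 to 2 N at the post.
- post (a point): point on the axis of the upright round steel post on the end of the collar's arm, 18 mm below the post's top; post 12 mm across, 85 mm from the bore axis, its free length reaches from 60 mm to 120 mm above the bench (this point is 102 mm up). It circles the bore axis as the collar turns, and can be gripped from above without turning the wrist.
- pointer (a point): fixed steel pointer below the collar's arm: a flat 14 mm wide bar that juts radially from the holder, with a small upright lip (top 50 mm above the bench) at its end 108 mm from the bore axis. This point lies on the pointer 85 mm from the bore axis, 30 mm above the bench, straight below where the post stands when locked.
- mouth (a point): centre of the bore's mouth in the top of the handle, 130 mm above the bench, z up along the bore. The handle is octagonal, 28 mm across, vertical, wood with a black top end, fixed in the holder (a grey round body with a 124 mm steel base flange, bolted down). The bore is 11 mm wide and 62 mm deep. The collar turns about this axis.
- grip (a point): centre of the plug gauge's thick grip. The gauge is a loose upright steel pin: round grip 18 mm across and 34 mm tall on top of a rod 10 mm across and 74 mm long; 110 g. It stands on the bore's floor, so 12 mm of bare rod shows between the handle's mouth and the grip, and this point is 29 mm above the mouth at the start. Its z axis is up along the gauge.
- groove (a point): centre of the black groove ring (3 mm wide) round the gauge's rod, on its axis, 61 mm below the grip's centre; hidden in the bore at the start, 32 mm below the mouth. The gauge's tip is 30 mm below the groove.
- gauge: the plug gauge; origin at the centre of its lower tip, 91 mm below the grip's centre, z up along it
- holder: the fixed holder with the handle in it; origin on the bench under the bore axis
- handle_a: finished octagonal knife handle lying flat, 130 x 23 x 23 mm, wood with a black end; bystander, origin under its middle
- handle_b: a second such handle, paler wood; bystander
- glue_jar: small closed jar, 44 mm across, 50 mm tall; bystander
- block: dark iron striking block, 62 mm square, 93 mm tall; bystander
- brush: brush lying flat; bystander
- box_small: white carton 90 x 160 x 50 mm; bystander
- mallet: hammer lying flat; bystander
Things that resemble listed ones, but are neither listed nor needed, are in the scene too. What is shaped like the holder but blue or turquoise is not meant.

How it is judged:
By the outcome, as a careful person would: the job done as asked, in the order asked, and still so for the second after the job is handed in, while the arm keeps its last pose, push and grip.
It also fails if it takes over 48 s, if anything falls off the work surface, if the arm or the gripper's body presses on something with over 40 N, if the wrist force passes 120 N, or if a joint passes its speed limit or range.

### The arm

A 6-joint arm with a two-finger parallel gripper is mounted at the origin on the work surface. World frame = base frame: x ahead of the robot, y to its left, z up, the work surface at z = 0. Lengths are in m, angles in rad, forces in N, time in s.
With the tool pointing down it reaches from about 0.3 to 0.95 m from the base axis. Payload 3.1 kg.
Tool frame: the origin (TCP) lies on the centre line of the jaws, within the pads' length; the fingertips stand 17 mm ahead of it and the grasp point (between the pads) lies 2 mm behind it; z points along the fingers, y is the line along which they close (so a half turn about z gives the same grasp; the last joint's range is limited). The gripper opens to 85 mm and grips with 20 to 120 N. Pads are 22 mm wide; open, the fingers measure 114 mm over their backs; the gripper's body (76 mm by 85 mm) begins 54 mm behind the grasp point. The pads swing forward as they close: fully open they stand 13 mm farther back than shut.
Start: joints at [-1.28, 0.308, 1.634, -0, 1.2, -0.07], TCP at [0.221, -0.585, 0.248] pointing down, gripper open.
Joint ranges: [-3.06, 3.06], [-0.79, 1.96], [0.05, 2.63], [-1.19, 4.34], [0.05, 2.64], [-2.94, 2.94]. Speed limits (rad/s): [2.79, 2.79, 3.14, 3.14, 3.14, 3.14].

### API

Orientations are given as a unit quaternion [x, y, z, w].
In Python, from bench import ctrl gives the robot as it stands. Calls block until the motion is done:
- ctrl.move_ptp(position, orientation): joint-space move of the TCP to a pose.
- ctrl.line_to(position, rot=None, velocity=0.15, force_limit=None): straight line of the TCP; rot=None keeps the orientation; velocity is the mean speed in m/s. With force_limit (N) it stops when the force on the tool has changed by that much, and returns True; else False.
- ctrl.move_j(angles): joint-space move.
- ctrl.move_gripper(opening, grip_force=None): finger opening in m; grip_force is the grip in N (None keeps the last); returns when the fingers have stopped.
- ctrl.sleep(seconds).
- ctrl.ik(position, orientation): joint angles nearest the present ones, or None.
- ctrl.observe(): the state.
- ctrl.get_image(name): name is "side" or "top"; returns a dict with "image" (400x640x3 uint8, red, green, blue), "range_z" (400x640 float32, m along the optical axis (not along the pixel's ray), 0 where there is no reading), "camera_matrix" (3x3 intrinsics, pixels), "extrinsics" (4x4, takes a point from camera to world coordinates). Camera axes: x right, y up, looking along -z (the intrinsics and any distortion apply to the point x, -y, -z); pixel columns grow to the right and rows downward; lengths in m; the calibration is good to about 2 mm. A picture is of the moment at which its call begins.
A pose or a line that the arm cannot do raises ctrl.IKError and nothing moves.
- ctrl.sign_off(): hands the job in; it is judged then, once.
The state is a dict: "time": time; "joints": joint angles; "qd": joint speeds; "joint_torque": joint torques, N m; "tcp_pos": TCP position; "tcp_rot": TCP orientation; "contact_force": force on the tool from outside, world axes, zero at the start; "moment": the same for the moment, N m; "finger_gap": finger opening in m; "grasp_force": force on a finger pad.
Only numpy, scipy, OpenCV 4.12 (cv2) and the standard library are available. Lean on these libraries where they do the work, as an engineer would, in place of code of your own. Each camera call takes 0.05 s, during which the arm holds its last target. There are 200 camera calls.

## Working session

There is one attempt and no reset: what is moved stays moved. The work goes in short steps, each a Python script; the robot and the scene stay as the last script left them, time stands still between calls to the robot, and variables do not carry over. Pictures are saved under pics/ and viewed, at most 10 in all, crops included, and the job is handed in when it is done.

```bash
mkdir -p pics; cat > h.py <<'E'
import numpy as np, cv2
from bench import ctrl
def snap(n):
    d=ctrl.get_image(n); return d
def save(d,name,crop=None,s=1):
    im=d["image"][:,:,::-1]
    if crop: x0,y0,x1,y1=crop; im=im[y0:y1,x0:x1]
    cv2.imwrite("pics/"+name,cv2.resize(im,None,fx=s,fy=s,interpolation=cv2.INTER_CUBIC))
def cloud(d):
    K=np.array(d["camera_matrix"]);z=d["range_z"];v,u=np.mgrid[:z.shape[0],:z.shape[1]]
    P=np.stack([(u-K[0,2])/K[0,0]*z,-(v-K[1,2])/K[1,1]*z,-z],-1)
    E=np.array(d["extrinsics"]); return P@E[:3,:3].T+E[:3,3]
E
python3 - <<'E'
from h import *
import pickle
for n in("top","side"):
    d=snap(n); save(d,n+"0.png"); pickle.dump(d,open(n+".pkl","wb"))
    print(d["camera_matrix"],d["extrinsics"],d.keys())
print(ctrl.observe())
E
```

```text
[[402.25545542   0.         315.86039985]
 [  0.         402.25545542 196.77142611]
 [  0.           0.           1.        ]] [[-0.02446348  0.99036928 -0.1362726   0.40102139]
 [-0.99969113 -0.02363762  0.00767541  0.01748385]
 [ 0.00438033  0.13641827  0.99064164  1.22972893]
 [ 0.          0.          0.          1.        ]] dict_keys(['image', 'range_z', 'camera_matrix', 'extrinsics'])
[[399.911528     0.         318.58132225]
 [  0.         399.911528   202.13843827]
 [  0.           0.           1.        ]] [[-0.69227947  0.49431795 -0.52573654 -0.07188519]
 [-0.72127872 -0.4512693   0.52546459  0.65565962]
 [ 0.02249782  0.74297092  0.66894548  0.93700572]
 [ 0.          0.          0.          1.        ]] dict_keys(['image', 'range_z', 'camera_matrix', 'extrinsics'])
{'time': 0.1, 'joints': array([-1.27969270e+00,  3.08920084e-01,  1.63507461e+00,  1.32960527e-05,
        1.19971175e+00, -6.96836622e-02]), 'qd': array([ 0.00220577,  0.00038817, -0.00225834, -0.00062929, -0.00130966,
        0.00069636]), 'joint_torque': array([-8.77236616e-04, -4.16407979e+01, -2.77643430e+01, -1.47409041e-04,
        4.00951787e-03, -8.65870874e-06]), 'tcp_pos': array([ 0.22041197, -0.5840746 ,  0.24715323]), 'tcp_rot': array([ 9.83773027e-01,  1.79414365e-01, -1.10615090e-04, -1.05111063e-03]), 'contact_force': array([0.50976236, 0.04749001, 0.0210831 ]), 'moment': array([ 0.00707029, -0.00080837,  0.05795263]), 'grasp_force': 0.0, 'finger_gap': 0.085124379215038}
```

View pics/top0.png

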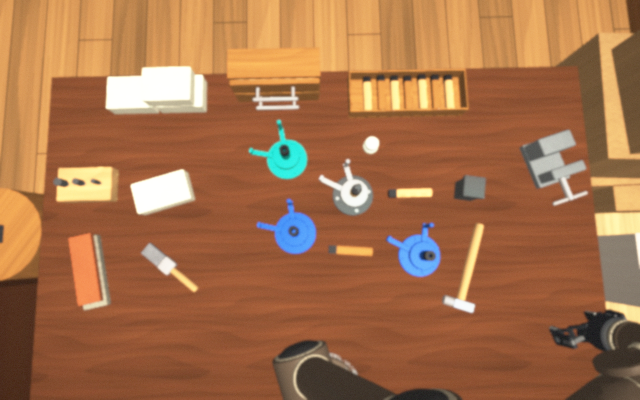

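View pics/side0.png

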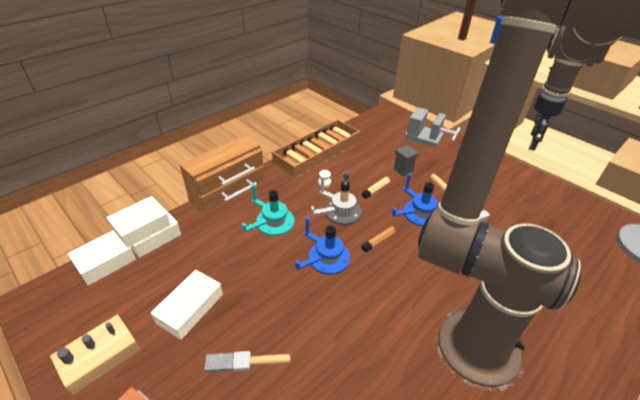

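Four holder-shaped things in the top view: grey (352,193), turquoise (287,157), blue (295,232) and blue (420,255). Only the grey one with the steel flange fits. I'll confirm it in an enlarged crop and measure it.

```bash
python3 - <<'E'
from h import *
import pickle
t=pickle.load(open("top.pkl","rb"));s=pickle.load(open("side.pkl","rb"))
a=cv2.resize(t["image"][150:220,305:385,::-1],(400,350),interpolation=cv2.INTER_CUBIC)
b=cv2.resize(s["image"][160:230,300:380,::-1],(400,350),interpolation=cv2.INTER_CUBIC)
cv2.imwrite("pics/crop.png",np.hstack([a,b]))
for n,d in(("top",t),("side",s)):
    P=cloud(d); 
    if n=="top": c=P[193,352]; print(c)
    c0=np.array([0.455,-0.04]) if 0 else c[:2]
    R=np.hypot(P[...,0]-c0[0],P[...,1]-c0[1]); 
    for lo,hi in((.004,.02),(.02,.04),(.04,.056),(.056,.1),(.1,.125),(.125,.14),(.14,.16),(.165,.19)):
        m=(R<.13)&(P[...,2]>lo)&(P[...,2]<hi); q=P[m]
        if len(q): print(n,lo,hi,len(q),q.mean(0).round(4),q.min(0).round(3),q.max(0).round(3))
    m=(R<.13)&(R>.065)&(P[...,2]>.02)
    for v,u in zip(*np.nonzero(m)): print(u,v,P[v,u].round(3),end=';')
    print()
E
```

```text
[ 0.56310429 -0.09298893  0.11160109]
top 0.004 0.02 817 [ 0.5639 -0.1019  0.0107] [ 0.443 -0.221  0.004] [0.689 0.033 0.02 ]
top 0.02 0.04 132 [ 0.5999 -0.0685  0.0285] [ 0.527 -0.223  0.02 ] [ 0.626 -0.003  0.036]
top 0.04 0.056 83 [ 0.6058 -0.0738  0.0524] [ 0.533 -0.14   0.044] [ 0.653 -0.002  0.056]
top 0.056 0.1 493 [ 0.5762 -0.0995  0.0614] [ 0.532 -0.143  0.056] [ 0.659 -0.063  0.099]
top 0.1 0.125 36 [ 0.6187 -0.0876  0.1146] [ 0.558 -0.115  0.1  ] [ 0.66  -0.076  0.124]
top 0.125 0.14 46 [ 0.5689 -0.1     0.1304] [ 0.56  -0.117  0.126] [ 0.586 -0.088  0.135]
top 0.14 0.16 7 [ 0.5676 -0.0984  0.1544] [ 0.564 -0.105  0.149] [ 0.575 -0.094  0.159]
top 0.165 0.19 40 [ 0.5725 -0.1028  0.1754] [ 0.564 -0.112  0.17 ] [ 0.581 -0.095  0.179]
346 159 [ 0.66  -0.079  0.118];347 159 [ 0.659 -0.081  0.123];348 159 [ 0.66  -0.085  0.118];345 160 [ 0.657 -0.076  0.118];346 160 [ 0.657 -0.079  0.117];347 160 [ 0.656 -0.082  0.12 ];348 160 [ 0.657 -0.085  0.118];349 160 [ 0.657 -0.088  0.115];345 161 [ 0.654 -0.076  0.116];346 161 [ 0.654 -0.079  0.119];347 161 [ 0.654 -0.082  0.117];348 16
[... 10588 characters left out ...]
   -0.038  0.025];311 213 [ 0.621 -0.003  0.027];312 213 [ 0.616 -0.003  0.031];313 213 [ 0.615 -0.007  0.03 ];314 213 [ 0.611 -0.007  0.032];315 213 [ 0.611 -0.012  0.029];316 213 [ 0.61  -0.015  0.028];317 213 [ 0.611 -0.021  0.024];318 213 [ 0.606 -0.021  0.027];319 213 [ 0.604 -0.024  0.026];320 213 [ 0.601 -0.025  0.028];321 213 [ 0.602 -0.03   0.024];322 213 [ 0.601 -0.034  0.022];323 213 [ 0.599 -0.037  0.021];311 214 [ 0.622 -0.004  0.021];312 214 [ 0.615 -0.002  0.028];313 214 [ 0.615 -0.006  0.026];314 214 [ 0.613 -0.009  0.025];315 214 [ 0.613 -0.014  0.022];319 214 [ 0.603 -0.023  0.023];312 215 [ 0.616 -0.003  0.023];313 215 [ 0.615 -0.006  0.021];314 215 [ 0.611 -0.008  0.022];
```

View pics/crop.png

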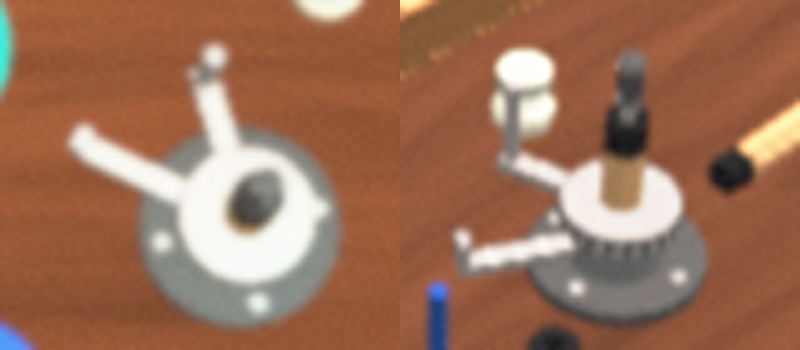

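The crop confirms it: grey body, steel flange, wood handle, and gauge at top (354,190). The tall-posted arm (post top at 347,161) is the collar. The low bar with a lip (lip at 321,177) is the pointer. Next I'll fit the geometry and go above the post.

```bash
cat >> h.py <<'E'
from scipy.spatial.transform import Rotation as Ro
def down(th):  # tool down, closing line along angle th (y_tool), half-turn chosen nearest present J6
    best=None
    for t in(th,th+np.pi):
        y=np.array([np.cos(t),np.sin(t),0]);z=np.array([0,0,-1.]);x=np.cross(y,z)
        q=Ro.from_matrix(np.stack([x,y,z],1)).as_quat(); yield q
def pickq(p,th):
    c=[]
    for q in down(th):
        j=ctrl.ik(p,q)
        if j is not None: c.append((np.abs(np.array(j)-ctrl.observe()["joints"]).max(),q,np.array(j)))
    return min(c,key=lambda a:a[0])
def rep():
    o=ctrl.observe(); print("t%.2f"%o["time"],o["tcp_pos"].round(4),"F",o["contact_force"].round(2),"M",o["moment"].round(3),"gap %.4f gf %.1f"%(o["finger_gap"],o["grasp_force"])); return o
E
python3 - <<'E'
from h import *
import pickle,json
C0=np.array([.572,-.103])
t=cloud(pickle.load(open("top.pkl","rb")));s=cloud(pickle.load(open("side.pkl","rb")))
for n,P in(("t",t),("s",s)):
    r=np.hypot(*(P[...,:2]-C0).transpose(2,0,1))
    q=P[(r<.02)&(P[...,2]>.172)&(P[...,2]<.182)]; print(n,"gauge",len(q),(q[:,:2].min(0)+q[:,:2].max(0))/2,q.mean(0))
    q=P[(r<.022)&(P[...,2]>.127)&(P[...,2]<.133)]; print("handle",(q[:,:2].min(0)+q[:,:2].max(0))/2)
    q=P[(r<.1)&(r>.07)&(P[...,2]>.115)]; c=(q[:,:2].min(0)+q[:,:2].max(0))/2; print("post",c,q.mean(0))
    q=P[(r<.2)&(P[...,2]>.056)&(P[...,2]<.064)&(r<.05)]; print("collar disc",(q[:,:2].min(0)+q[:,:2].max(0))/2)
    a=np.arctan2(P[...,1]-C0[1],P[...,0]-C0[0])
    m=(r<.1)&(r>.065)&(P[...,2]>.025)&(P[...,2]<.036)&(abs(a-1.1)<.3);print("pointer ang",a[m].mean(),a[m].min(),a[m].max())
    m=(r<.115)&(r>.1)&(P[...,2]>.044)&(P[...,2]<.056)&(abs(a-1.1)<.3);print("lip",a[m].mean(),P[m].mean(0))
    m=(r<.075)&(r>.05)&(P[...,2]>.05)&(P[...,2]<.06)&(abs(a-.25)<.3);print("arm",a[m].mean())
E
```

```text
t gauge 37 [ 0.5724344  -0.10311528] [ 0.57243191 -0.1028537   0.1757663 ]
handle [ 0.5727441  -0.10260303]
post [ 0.65470724 -0.08149653] [ 0.65501433 -0.08118057  0.11881739]
collar disc [ 0.5756666  -0.10287042]
pointer ang 1.0842987953357839 1.0013420764608165 1.1865126821784528
lip 1.0818315137630066 [ 0.62303976 -0.00706677  0.04898589]
arm 0.24887327913232027
s gauge 19 [ 0.56808874 -0.10054421] [ 0.56829865 -0.10018116  0.17628345]
handle [ 0.57124882 -0.10246853]
post [ 0.65414716 -0.08176507] [ 0.65351787 -0.08112149  0.11875897]
collar disc [ 0.57273041 -0.10279029]
pointer ang 1.1216110197324336 1.012378806385094 1.2193339567657324
lip 1.1137876189715772 [ 0.61949948 -0.00634952  0.04867915]
arm 0.2850636398852526
```

```bash
python3 - <<'E'
from h import *
p=np.array([.6545,-.0815,.23]); d,q,j=pickq(p,.67+np.pi/2); print(d,q,j)
np.save("q.npy",q)
ctrl.move_ptp(p,q); ctrl.move_gripper(.045); o=rep()
d=snap("side"); save(d,"hover.png",(260,60,420,230),3.5); 
E
```

```text
1.0898063629868529 [0.94441031 0.32876917 0.         0.        ] [-1.89886340e-01  3.89699961e-01  1.56235340e+00 -4.44089210e-16
  1.18953929e+00  7.10909987e-01]
t2.94 [ 0.6545 -0.0816  0.23  ] F [ 1.14 -0.57  0.94] M [ 0.02  -0.007 -0.051] gap 0.0448 gf 0.0
```

View pics/hover.png

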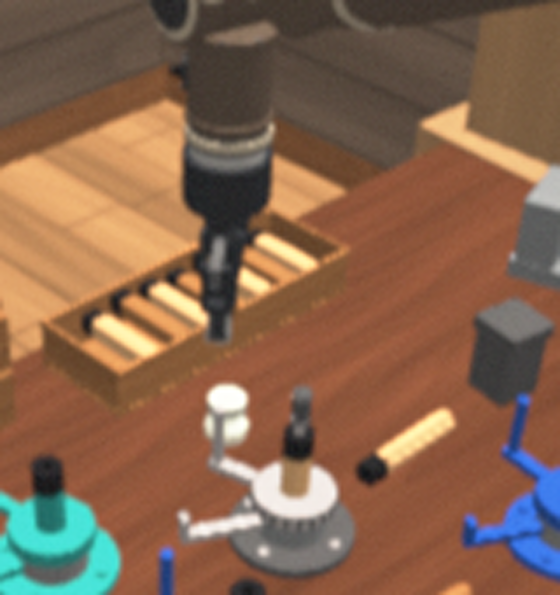

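The gripper (tips at crop 218,340) hangs right over the post (crop 216,430), and nothing is in the way. Next: descend, grip, and turn in arc steps.

```bash
python3 - <<'E'
from h import *
print(ctrl.line_to([.6545,-.0815,.104],velocity=.1,force_limit=8)); rep()
ctrl.move_gripper(.0,grip_force=20); o=rep()
C=np.array([.572,-.1028]);v=o["tcp_pos"][:2]-C; a=np.arctan2(v[1],v[0]); print(a,np.hypot(*v))
for b in np.linspace(.25,.67,5)[1:]:
    ctrl.line_to([C[0]+.085*np.cos(b),C[1]+.085*np.sin(b),.104],velocity=.06,force_limit=20); rep()
E
```

```text
False
t4.40 [ 0.6553 -0.0816  0.1051] F [ 0.53 -0.2  -0.59] M [-0.011  0.033 -0.011] gap 0.0451 gf 0.0
t4.79 [ 0.6549 -0.0816  0.1046] F [ 0.8  -0.14  3.58] M [ 0.031  0.042 -0.033] gap 0.0111 gf 21.6
0.2505429892051041 0.0856000591160668
t5.08 [ 0.6526 -0.0728  0.1046] F [2.02 0.   0.76] M [-0.021 -0.459  0.09 ] gap 0.0116 gf 21.7
t5.38 [ 0.6494 -0.0643  0.1047] F [4.41 1.65 2.28] M [ 0.252 -0.787  0.162] gap 0.0110 gf 21.7
t5.68 [ 0.6453 -0.0564  0.1047] F [6.17 2.46 1.97] M [ 0.38  -0.857  0.136] gap 0.0110 gf 21.7
t5.98 [ 0.6396 -0.0493  0.1047] F [4.11 2.17 2.79] M [ 0.357 -0.757  0.188] gap 0.0113 gf 21.8
```

```bash
python3 - <<'E'
from h import *
C=np.array([.572,-.1028])
for b in np.linspace(.67,1.095,5)[1:]:
    ctrl.line_to([C[0]+.0855*np.cos(b),C[1]+.0855*np.sin(b),.104],velocity=.06,force_limit=20); o=rep()
v=o["tcp_pos"][:2]-C; print(np.arctan2(v[1],v[0]))
t=snap("top");s=snap("side")
a=cv2.resize(t["image"][150:220,305:385,::-1],(400,350),interpolation=cv2.INTER_CUBIC)
b=cv2.resize(s["image"][160:230,290:370,::-1],(400,350),interpolation=cv2.INTER_CUBIC)
cv2.imwrite("pics/turned.png",np.hstack([a,b]))
E
```

```text
t6.28 [ 0.6337 -0.0421  0.1046] F [5.01 3.53 3.8 ] M [ 0.509 -0.663  0.119] gap 0.0113 gf 21.9
t6.58 [ 0.6263 -0.0364  0.1046] F [1.65 2.6  5.01] M [ 0.377 -0.366  0.081] gap 0.0111 gf 22.1
t6.88 [ 0.6188 -0.0315  0.1045] F [1.16 0.66 5.5 ] M [ 0.184 -0.305  0.167] gap 0.0112 gf 22.1
t7.18 [ 0.6104 -0.027   0.1045] F [0.85 0.82 6.65] M [ 0.068 -0.26   0.121] gap 0.0113 gf 22.2
1.1024248289460628
```

View pics/turned.png

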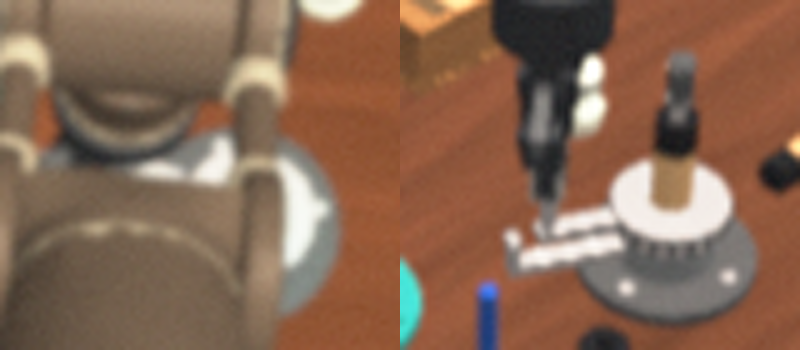

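The post moved with the jaws, and the arm (crop 580,220) lies parallel above the pointer (crop 570,250). I'll release, rise, hover over the gauge on its far side, and measure the arm against the pointer.

```bash
python3 - <<'E'
from h import *
o=ctrl.observe();p=o["tcp_pos"]
ctrl.move_gripper(.04); rep()
ctrl.line_to([p[0],p[1],.23],velocity=.15)
q=np.load("q.npy")
ctrl.move_ptp([.60,-.26,.26],q); rep()
import pickle
C=np.array([.572,-.1028])
for n in("top","side"):
    d=snap(n);pickle.dump(d,open(n+"2.pkl","wb"));P=cloud(d)
    r=np.hypot(*(P[...,:2]-C).transpose(2,0,1));a=np.arctan2(P[...,1]-C[1],P[...,0]-C[0])
    q=P[(r<.1)&(r>.07)&(P[...,2]>.115)&(P[...,2]<.13)]
    if len(q): c=(q[:,:2].min(0)+q[:,:2].max(0))/2; print(n,"post",len(q),c,q.mean(0),np.arctan2(c[1]-C[1],c[0]-C[0]))
    for nm,r0,r1,z0,z1 in(("arm",.05,.075,.05,.062),("ptr",.065,.1,.024,.036),("lip",.1,.115,.044,.054)):
        m=(r>r0)&(r<r1)&(P[...,2]>z0)&(P[...,2]<z1)&(abs(a-1.1)<.35)
        print(n,nm,m.sum(),a[m].mean() if m.any() else None)
a=cv2.resize(pickle.load(open("top2.pkl","rb"))["image"][150:220,305:385,::-1],(400,350),interpolation=cv2.INTER_CUBIC)
b=cv2.resize(d["image"][160:230,290:370,::-1],(400,350),interpolation=cv2.INTER_CUBIC)
cv2.imwrite("pics/locked.png",np.hstack([a,b]))
E
```

```text
t7.67 [ 0.6098 -0.0268  0.1029] F [ 0.96 -0.12 -0.1 ] M [-0.002  0.006 -0.01 ] gap 0.0400 gf 0.0
t9.60 [ 0.5998 -0.2587  0.259 ] F [-0.89 -0.2  -0.18] M [-0.02   0.008 -0.015] gap 0.0398 gf 0.0
top post 13 [ 0.61020864 -0.02785849] [ 0.61049097 -0.02719901  0.12033168] 1.099302871354765
top arm 42 1.1048591773462493
top ptr 14 1.1156427672125058
top lip 14 1.082256154863481
side post 10 [ 0.60726606 -0.02691336] [ 0.60823749 -0.02667909  0.11829084] 1.1357686377865857
side arm 27 1.155675244951712
side ptr 40 1.1200493898300536
side lip 10 1.1248356406154776
```

View pics/locked.png

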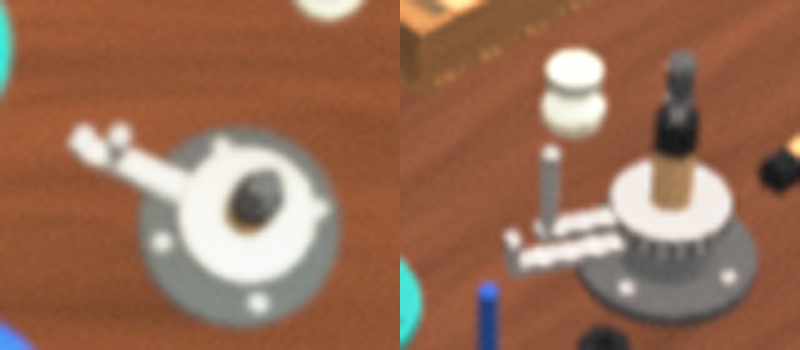

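Locked: the post (crop 120,135) is over the pointer bar. Its angle is 1.10 against 1.08 for the pointer, within 1.5 mm. Next is the gauge. Two gripped post positions put the bore axis at (0.5726, -0.1031), which agrees with vision.

```bash
python3 - <<'E'
from h import *
q=np.load("q.npy");p=[.5725,-.1030]
ctrl.move_gripper(.045)
ctrl.move_ptp(p+[.25],q); rep()
print(ctrl.line_to(p+[.157],velocity=.1,force_limit=6)); ctrl.sleep(.3); rep()
ctrl.move_gripper(0,grip_force=25); ctrl.sleep(.3); o=rep()
E
```

```text
t10.61 [ 0.5732 -0.1036  0.2506] F [-0.2   0.01 -0.45] M [-0.006  0.039 -0.032] gap 0.0452 gf 0.0
False
t11.99 [ 0.5728 -0.1031  0.1576] F [0.22 0.1  0.22] M [-0.017  0.027  0.026] gap 0.0448 gf 0.0
t12.64 [ 0.5727 -0.1031  0.1572] F [-1.    0.18  1.31] M [ 0.    -0.034 -0.022] gap 0.0172 gf 25.1
```

```bash
python3 - <<'E'
from h import *
p=[.5725,-.1030]
for z in(.167,.177,.187,.194):
    print(ctrl.line_to(p+[z],velocity=.03,force_limit=8)); rep()
ctrl.sleep(.3);rep()
d=snap("side"); save(d,"lift.png",(315,145,375,215),8)
E
```

```text
False
t13.12 [ 0.5723 -0.1029  0.1671] F [ 0.66 -0.24 -0.28] M [ 0.02   0.043 -0.005] gap 0.0174 gf 24.9
False
t13.61 [ 0.5725 -0.103   0.1773] F [ 0.73 -0.85 -0.38] M [-0.022 -0.028  0.023] gap 0.0173 gf 24.9
False
t14.09 [ 0.5725 -0.103   0.1873] F [-0.62 -0.05 -1.26] M [-0.046 -0.016  0.037] gap 0.0175 gf 24.9
False
t14.47 [ 0.5725 -0.103   0.1943] F [-0.16 -0.01 -0.67] M [ 0.024 -0.036 -0.028] gap 0.0171 gf 24.9
t14.78 [ 0.5723 -0.103   0.1938] F [ 0.23 -0.51 -0.33] M [-0.058 -0.009 -0.002] gap 0.0172 gf 24.9
```

View pics/lift.png

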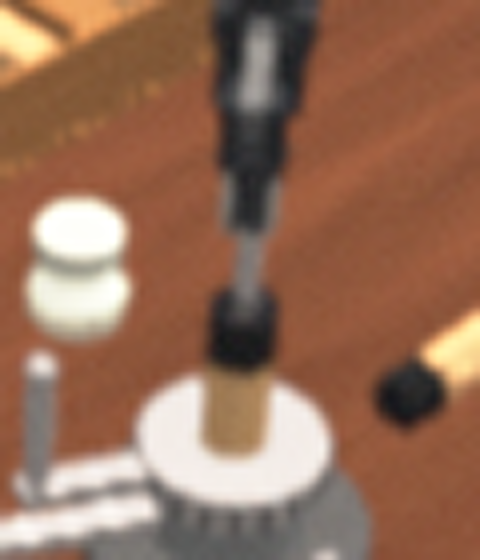

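The rod is drawn (crop 250,260) and is still in the bore, with dark pixels near the mouth (crop 245,292) where the groove should be. One profile down the rod, compared with where the groove projects, will settle it.

```bash
python3 - <<'E'
from h import *
d=snap("side");K=np.array(d["camera_matrix"]);E=np.linalg.inv(np.array(d["extrinsics"]))
def pr(P):
    c=E[:3,:3]@P+E[:3,3]; return K[0,0]*c[0]/-c[2]+K[0,2],K[1,2]-K[1,1]*c[1]/-c[2]
for z in(.130,.135,.142,.150,.160,.177): print(z,np.round(pr(np.array([.5725,-.103,z])),1))
g=d["image"].mean(2)
for v in range(171,190): print(v,g[v,341:352].astype(int))
E
```

```text
0.13 [344.6 182.9]
0.135 [344.7 181.7]
0.142 [344.8 180. ]
0.15 [345. 178.]
0.16 [345.2 175.5]
0.177 [345.5 171.2]
171 [ 99 107  97  60  43  38  57  92 110 110 106]
172 [100 106  92  63  53  46  62  93 114 107 107]
173 [101 104  93  76  73  68  73 103 110 107 105]
174 [102 103  99  98 102 102 102 111 110 105 100]
175 [102 104 104 111 116 119 119 112 108 100  96]
176 [101 100 106 109 118 123 120 108  99  95  95]
177 [102 102 103 111 118 123 122 105  97  95  93]
178 [101 104 103 110 118 122 119 102  94  93  95]
179 [103 102 100 112 119 119 112  99  94  91  94]
180 [ 95  89  89 104 117 120 105  91  90  93  93]
181 [ 88  70  68  92 115 116  92  77  86  91  95]
182 [ 69  58  51  79 101 101  83  61  71  91  98]
183 [63 46 53 73 85 85 68 53 62 90 95]
184 [58 44 49 70 80 73 58 48 63 90 99]
185 [ 49  33  41  50  53  51  47  44  63  88 100]
186 [43 29 33 33 33 38 35 34 59 90 99]
187 [46 30 26 27 27 29 32 37 61 93 97]
188 [40 28 27 30 26 26 30 36 64 91 99]
189 [47 31 25 29 28 24 31 44 72 94 97]
```

The visible rod spans about 11.5 px, roughly 46 mm, where 47 mm was expected, so nothing slipped. The rod dims at rows 183–184, just above its entry at about 185.5, and that is the groove. The lift was 36.6 mm.

```bash
python3 - <<'E'
from h import *
rep(); print(ctrl.sign_off())
E
```

```text
t14.88 [ 0.5724 -0.103   0.1939] F [ 0.   -0.76 -0.71] M [ 0.026 -0.034  0.031] gap 0.0173 gf 24.9
the job is handed in; nothing more can be done
None
```

The job is handed in at about 15 s: the collar is turned to within about 0.02 rad (1.5 mm) of the pointer, and the gauge was lifted 36.6 mm with side forces around 1 N, so the groove should stand about 5 mm above the mouth, and it is held still there.

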